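# Clear the scanner and hold its lid open

### The job

I want to scan a delivery note, but somebody left an impact socket standing on the printer's scanner lid. Stand it, same way up, fully down in the empty well of the socket row in the open tool case and let go of it; then raise the scanner lid (it has a grip tab on its front edge) to 45 degrees and finish still holding it there, because it falls shut by itself. Do not shift the other sockets or the loose things on the desk.

Things in the scene. Friction and masses are not known exactly. Their poses are not given: they have to be found in the camera images.
- printer: White and grey printer with a flatbed scanner on top, fixed, 280 deep (x), 420 wide (y), 132 mm high. Origin: centre of its underside; x from front to back, z up. Its front faces the robot, give or take yaw. The shut lid's flat top is at z = 132 mm, x -140 to 122, y -210 to 210 mm; lid 20 mm thick. Below the tab the front face is at x = -138 mm; a low tray at its foot reaches x = -186, z = 20 mm.
- lid_hinge (a point): Middle of the lid's hinge line, in the printer's frame at x = 125, y = 0, z = 112 mm. The hinge line runs along the printer's y. Fixed to the printer, same axes.
- scanner_lid (a joint): Angle of the scanner lid in rad: 0 shut (flat), growing as its front edge is raised; the hinge is at the back, stop at 1.4 rad. The lid weighs 0.6 to 1.0 kg, has almost no hinge friction and falls shut when let go.
- tab_grip (a point): Point on the lid's grey grip tab, mid front edge, one piece with the lid: 50 wide (y), 16 thick, sticking out 42 mm (printer x -182 to -140, z 114 to 130 mm, shut); free below and beside; pinch it across its width from above or lift it from below. The point: mid-thickness, 16 mm from the outer end; shut: x -166, y 0, z 122 mm, 291 mm before and 10 above the hinge line. Axes turn with the lid.
- socket_c: The misplaced impact socket: black steel cylinder, 36 mm diameter, 80 mm high, about 0.3 kg, standing on the scanner lid. Origin: centre of its lower end; z up along its axis; the darker open mouth is its upper end.
- case: Open red moulded air-tool case, fixed. The half with the socket row: 356 (x) x 286 (y) mm, rim 58, inner deck at z = 50 mm; the other half, 50 mm high, lies beyond it to y = 390 mm. Origin: centre of the first half's underside. Four round wells, 30 mm deep, at y = -75, x = -110, -45, 25, 100 mm; the third (x = 25) is empty. Air tools at y above 0 rise to z = 77 mm.
- well_c (a point): Centre of the floor of the empty well, which is 42 mm in diameter and 30 mm deep (floor at z = 20 mm, mouth at z = 50 mm above the desk). Axes as the case's: the row runs along x, the neighbouring sockets stand 70 mm away at -x and 75 mm at +x; along y both sides are clear for 50 mm.
- socket_a: Bystander: impact socket, 30 mm diameter, 80 mm high, in the first well. Origin: centre of its lower end.
- socket_b: Bystander: impact socket, 33 mm diameter, 80 mm high, in the second well, next to the empty one. Origin: centre of its lower end.
- socket_d: Bystander: impact socket, 42 mm diameter, 80 mm high, in the fourth well, next to the empty one. Origin: centre of its lower end.
- tape_roll: Bystander: roll of brown packing tape lying flat, 100 mm diameter, 48 mm high. Origin: centre of its underside.
- oil_bottle: Bystander: air-tool oil bottle, 48 mm diameter, 120 mm high, standing. Origin: centre of its underside.
- spanner: Bystander: open-ended spanner, 170 mm long, lying flat. Origin: centre of its underside.
- die_grinder: Bystander: straight air die grinder, 185 mm long, 30 mm high, lying. Origin: below its middle.
There are look-alikes about, which are no part of the job. Leave any purple look-alike of the socket_c alone.

How it is judged:
By the outcome, as a careful person would: the job done as asked, in the order asked, and still so for the second after the job is handed in, while the arm keeps its last pose, push and grip.
It also fails if it takes over 58 s, if anything falls off the work surface, if the arm or the gripper's body presses on something with over 40 N, if the wrist force passes 120 N, or if a joint passes its speed limit or range.

### The arm

A 6-joint arm with a two-finger parallel gripper is mounted at the origin on the work surface. World frame = base frame: x ahead of the robot, y to its left, z up, the work surface at z = 0. Lengths are in m, angles in rad, forces in N, time in s.
With the tool pointing down it reaches from about 0.3 to 0.95 m from the base axis. Payload 3.1 kg.
Tool frame: the origin (TCP) lies at the very end of the fingers, on their centre line; the grasp point (between the pads) lies 19 mm behind it (ctrl.tcp_to_grasp is the distance from the TCP to the grasp point, in m); z points along the fingers, x is the direction in which the jaws open and shut, and the axes are right-handed (so a half turn about z gives the same grasp; the last joint's range is limited). The gripper opens to 85 mm and grips with 20 to 120 N. Pads are 22 mm wide; open, the fingers measure 114 mm over their backs; the gripper's body (76 mm by 85 mm) begins 54 mm behind the grasp point. The pads swing forward as they close: fully open they stand 13 mm farther back than shut.
Start: joints at [1.262, 0.308, 1.634, -0, 1.2, -0.07], TCP at [0.148, 0.607, 0.231] pointing down, gripper open.
Joint ranges: [-3.06, 3.06], [-0.79, 1.96], [0.05, 2.63], [-1.19, 4.34], [0.05, 2.64], [-2.94, 2.94]. Speed limits (rad/s): [2.79, 2.79, 3.14, 3.14, 3.14, 3.14].

### API

Orientations are given as [roll, pitch, yaw] about the fixed x, y, z axes, in that order (R = Rz(yaw) Ry(pitch) Rx(roll)).
In Python, from plant import telemetry, vision, ctrl gives the robot as it stands.
- The arm moves only by the tool play_rows, never from a script. Its argument "increments" is one flat list of numbers, 6 for each row, row after row: the shift along the tool's x, y, z normalised to -1 to 1, where 1 is 100 mm, then the turn, a rotation vector about the tool's x, y, z normalised to -1 to 1, where 1 is 45 degrees. A call has 1 to 12 rows; each row is the pose to reach, as a shift and turn from the pose commanded when the call began, along the tool's axes at that moment; what a row does not reach only later rows make up. A row lasts 1/8 s, in which the tool goes at most 62.5 mm and 10.7 degrees, less where a joint would pass 70% of its speed; a pose out of reach is approached as far as the arm can. A call with a number of a shift or a turn outside -1 to 1 is refused whole. A call with a gripper value outside its range is refused whole. "gripper" is the closure, from 0 (fully open) to 1 (shut), set as the call begins (left out, the last holds). The fingers move at their own pace and stop on an object; the grip force is fixed at half the most. Time passes only in rows, so rows that repeat a pose let the fingers close. It gives the time, the measured TCP pose, the force and the opening at its end, in the units of the state.
- telemetry.get_obs(): the state, without advancing time (a new reading comes with each control period).
- vision.read_camera(name): name is "side" or "top" or "wrist"; returns the picture (400x640x3 uint8, blue, green, red); there is no depth.
- vision.camera_info(name): a dict with "intrinsics" (3x3 intrinsics, pixels), "pose" (4x4, takes a point from camera to world coordinates). Camera axes: x right, y down, z forward; pixel columns grow to the right and rows downward; lengths in m; the calibration is good to about 2 mm. A picture is of the moment at which its call begins: read the wrist's pose just before it. camera_info takes no time and is no camera call; for the wrist camera it gives the pose at the moment of the call.
- ctrl.sign_off(): hands the job in, once; it reports no verdict.
The state is a dict: "t": time; "joints": joint angles; "joint_vel": joint speeds; "joint_torque": joint torques, N m; "eef_pos": TCP position; "ee_rot": TCP orientation; "contact_force": force on the tool from outside, world axes, zero at the start; "torque": the same for the moment, N m; "opening": finger opening in m.
Only numpy, scipy, OpenCV 4.12 (cv2) and the standard library are available. Lean on these libraries where they do the work, as an engineer would, in place of code of your own. Each camera call takes 0.05 s, during which the arm holds its last target.

## Working session

There is one attempt and no reset: what is moved stays moved. The work goes in short steps, Python scripts to look and compute and a tool call to move; the robot and the scene stay as the last step left them, time stands still between calls to the robot, and variables do not carry over. Pictures are saved under pics/ and viewed, and the job is handed in when it is done.

Besides the shell and the picture viewer there is one more tool, called after ">>>" as name(argument=value, ...) on one line, values as JSON. play_rows: Moves the arm, as the interface text tells. Scaled input: -1 to 1 covers 100 mm each way for a shift and 45 degrees each way for a turn. Its arguments: {"type":"object","properties":{"increments":{"type":"array"},"gripper":{"type":"number"}},"required":["increments"]}

```bash
mkdir -p pics; ls
python3 - <<'E'
from plant import telemetry, vision, ctrl
import cv2, numpy as np
np.set_printoptions(precision=4,suppress=True)
print(telemetry.get_obs()); print(ctrl.tcp_to_grasp)
for n in ("side","top","wrist"):
    i=vision.camera_info(n); print(n,np.array(i["intrinsics"]),np.array(i["pose"]))
    cv2.imwrite(f"pics/{n}0.png",vision.read_camera(n))
E
```

```text
pics
{'t': 0.0, 'joints': array([ 1.2623,  0.309 ,  1.6352,  0.    ,  1.1997, -0.0697]), 'joint_vel': array([-0.0003,  0.0019, -0.0029, -0.0014,  0.0006, -0.0019]), 'joint_torque': array([ -0.0006, -41.5259, -27.666 ,  -0.0002,   0.0102,  -0.    ]), 'eef_pos': array([0.1476, 0.6065, 0.23  ]), 'ee_rot': array([-3.1414,  0.0023,  1.332 ]), 'contact_force': array([-0.4135,  0.3992, -0.8199]), 'torque': array([-0.0232, -0.0048,  0.0044]), 'opening': 0.08499980709292594}
0.0187
side [[409.027    0.     317.0094]
 [  0.     409.027  202.0214]
 [  0.       0.       1.    ]] [[-0.9051 -0.3225  0.277   0.2344]
 [-0.425   0.6991 -0.5749  0.7431]
 [-0.0083 -0.6381 -0.7699  1.0679]
 [ 0.      0.      0.      1.    ]]
top [[376.3268   0.     320.5117]
 [  0.     376.3268 196.8562]
 [  0.       0.       1.    ]] [[ 0.0076 -0.9853  0.1704  0.3954]
 [-0.9999 -0.0048  0.0166  0.0186]
 [-0.0155 -0.1705 -0.9852  1.1176]
 [ 0.      0.      0.      1.    ]]
wrist [[360.2242   0.     319.7685]
 [  0.     360.2242 202.4545]
 [  0.       0.       1.    ]] [[ 0.2378  0.9279  0.2871  0.074 ]
 [ 0.9713 -0.2267 -0.072   0.6253]
 [-0.0017  0.296  -0.9552  0.3734]
 [ 0.      0.      0.      1.    ]]
```

View pics/top0.png

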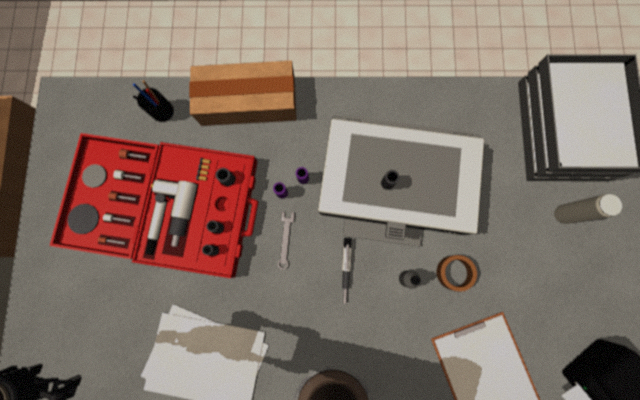

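View pics/side0.png

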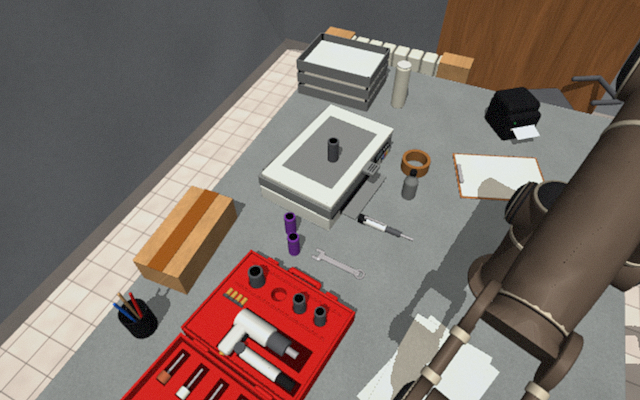

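View pics/wrist0.png

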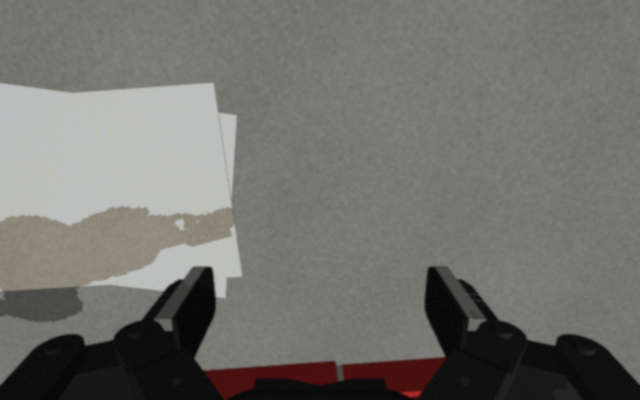

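Candidates for socket_c in the top view: a black one on the lid at (390,179), and purple ones on the desk at (280,190) and (302,175). The black one on the lid fits the description. I'll confirm it in enlarged crops.

Run:
```python
import cv2
t=cv2.imread("pics/top0.png"); s=cv2.imread("pics/side0.png")
cv2.imwrite("pics/tp.png",cv2.resize(t[110:250,310:500],None,fx=4,fy=4,interpolation=cv2.INTER_CUBIC))
cv2.imwrite("pics/tc.png",cv2.resize(t[130:280,125:275],None,fx=4,fy=4,interpolation=cv2.INTER_CUBIC))
cv2.imwrite("pics/sp.png",cv2.resize(s[95:235,250:420],None,fx=4,fy=4,interpolation=cv2.INTER_CUBIC))
cv2.imwrite("pics/sc.png",cv2.resize(s[240:400,170:365],None,fx=3.5,fy=3.5,interpolation=cv2.INTER_CUBIC))
```

```text
(no output)
```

View pics/tp.png

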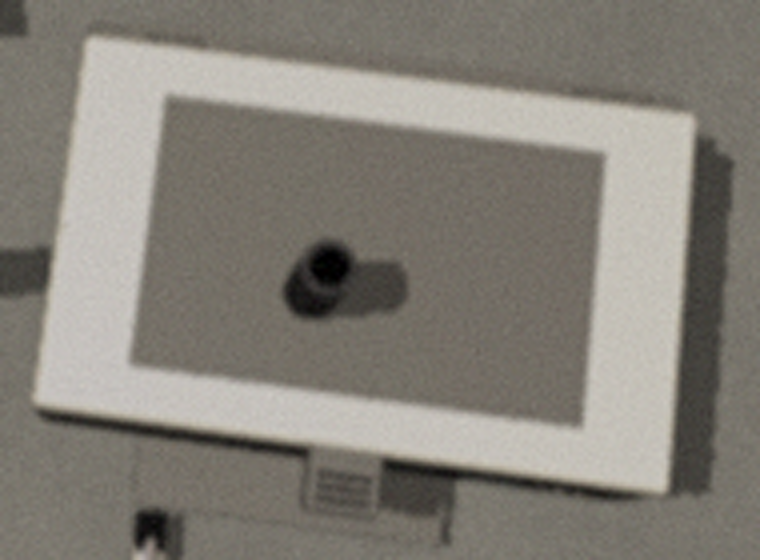

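View pics/tc.png

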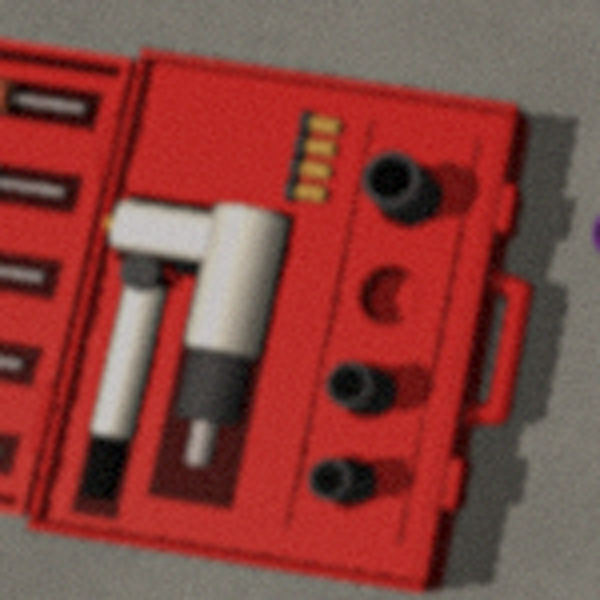

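View pics/sp.png

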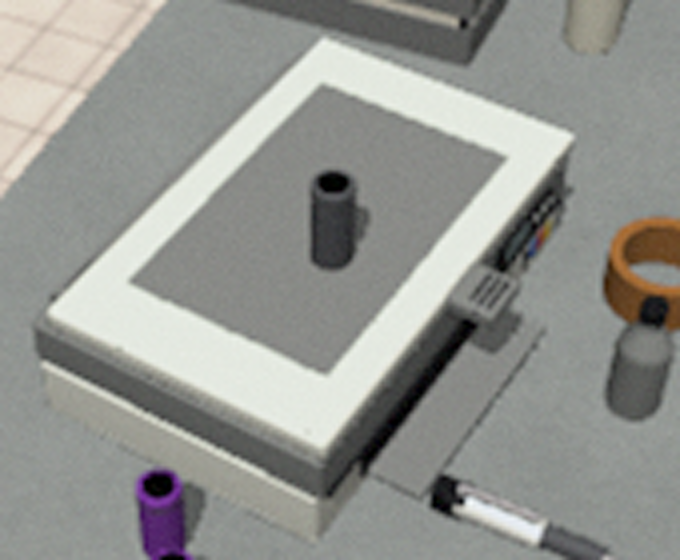

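View pics/sc.png

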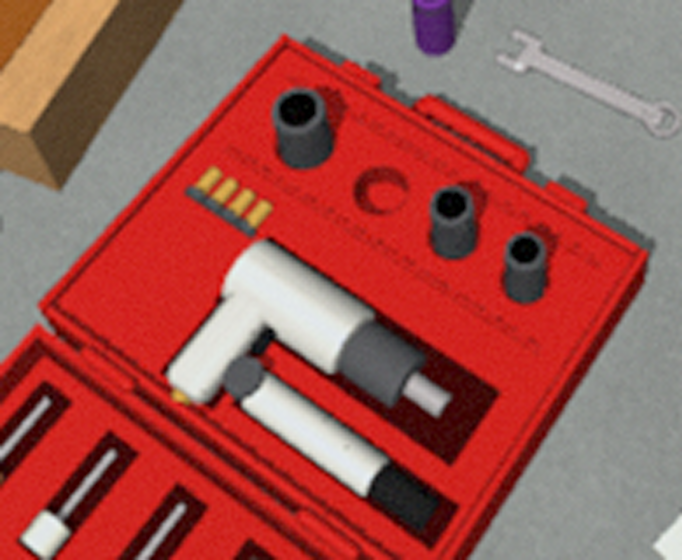

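The crops confirm the black socket standing on the lid: its top is at (329,263) in the top crop and (333,184) in the side crop. The well is at (383,295) in the top-case crop and (381,191) in the side-case crop.

```bash
cat > h.py <<'E'
import numpy as np, cv2
from scipy.optimize import least_squares
from scipy.spatial.transform import Rotation as R
np.set_printoptions(precision=4,suppress=True)
def unproj(K,T,uv,z):
    K,T=np.array(K),np.array(T)
    d=T[:3,:3]@np.linalg.solve(K,[uv[0],uv[1],1.]); o=T[:3,3]
    return o+d*(z-o[2])/d[2]
def proj(K,T,P):
    K,T=np.array(K),np.array(T)
    c=T[:3,:3].T@(np.array(P)-T[:3,3]); p=K@c; return p[:2]/p[2]
def crop(uv,x0,y0,f): return ((uv[0]+.5)/f-.5+x0,(uv[1]+.5)/f-.5+y0)
E
python3 - <<'E'
from h import *
from plant import vision
C={n:(np.array(vision.camera_info(n)["intrinsics"]),np.array(vision.camera_info(n)["pose"])) for n in("top","side")}
tp=lambda u,v:("top",crop((u,v),310,110,4)); tc=lambda u,v:("top",crop((u,v),125,130,4))
sp=lambda u,v:("side",crop((u,v),250,95,4)); sc=lambda u,v:("side",crop((u,v),170,240,3.5))
def at(m,z): return unproj(*C[m[0]],m[1],z)
print("sock top",at(tp(329,263),.212),at(sp(333,184),.212)); print("bottom",at(tp(311,292),.132),at(sp(333,253),.132))
print("well",at(tc(385,296),.05),at(sc(381,191),.05))
for n,a,b in(("d",(393,178),(300,107)),("b",(353,384),(454,204)),("a",(338,478),(525,248))): print(n,at(tc(*a),.1),at(sc(*b),.1))
def fit(obs):
    def f(p):
        c,s=np.cos(p[2]),np.sin(p[2]); r=[]
        for m,l in obs:
            P=[p[0]+c*l[0]-s*l[1],p[1]+s*l[0]+c*l[1],l[2]]
            r+=list(proj(*C[m[0]],P)-m[1])
        return r
    s=least_squares(f,[.6,0,0],loss="soft_l1"); return s.x,np.array(s.fun).reshape(-1,2)
print("printer",*fit([(tp(90,38),(.122,.21,.132)),(tp(694,113),(.122,-.21,.132)),(tp(668,494),(-.14,-.21,.132)),(tp(36,404),(-.14,.21,.132)),(tp(303,510),(-.182,.025,.130)),(tp(378,517),(-.182,-.025,.130)),
 (sp(325,38),(.122,-.21,.132)),(sp(574,135),(-.14,-.21,.132)),(sp(325,455),(-.14,.21,.132)),(sp(48,313),(.122,.21,.132))]))
print("case",*fit([(tc(393,178),(.1,-.075,.1)),(tc(353,384),(-.045,-.075,.1)),(tc(338,478),(-.11,-.075,.1)),(tc(385,296),(.025,-.075,.05)),
 (sc(300,107),(.1,-.075,.1)),(sc(454,204),(-.045,-.075,.1)),(sc(525,248),(-.11,-.075,.1)),(sc(381,191),(.025,-.075,.05)),
 (tc(523,105),(.178,-.143,.058)),(tc(434,590),(-.178,-.143,.058)),(tc(145,50),(.178,.143,.058)),(tc(30,527),(-.178,.143,.058))]))
E
```

```text
sock top [ 0.6065 -0.1412  0.212 ] [ 0.6028 -0.1406  0.212 ]
bottom [ 0.6053 -0.1429  0.132 ] [ 0.6037 -0.1468  0.132 ]
well [0.5589 0.3237 0.05  ] [0.5573 0.3224 0.05  ]
d [0.6344 0.3082 0.1   ] [0.6323 0.307  0.1   ]
b [0.4906 0.3281 0.1   ] [0.4876 0.3297 0.1   ]
a [0.4272 0.3346 0.1   ] [0.4258 0.3389 0.1   ]
printer [ 0.6375 -0.1827 -0.1321] [[-1.6465 -0.9106]
 [ 0.7701 -0.0888]
 [ 0.5287  0.4834]
 [-1.5207  0.9762]
 [-0.3151  0.0535]
 [ 0.0812  0.9684]
 [-1.1186 -0.882 ]
 [ 0.6093 -0.5699]
 [-0.029  -1.5146]
 [-1.3669 -0.4283]]
case [ 0.5455  0.3958 -0.1451] [[ 0.3877  0.2605]
 [-0.0059  0.1564]
 [-1.0757  0.4898]
 [ 1.9991 -0.1698]
 [-0.4489 -0.1525]
 [-0.5886 -0.8949]
 [ 0.2174 -0.4959]
 [ 0.0955 -1.6642]
 [-0.2695 -0.5682]
 [-1.3223  1.2834]
 [-0.7925 -0.6399]
 [-0.4295  1.0604]]
```

>>> play_rows(increments=[-0.43, 1, 0, 0, 0, 0, -0.43, 1, 0, 0, 0, 0], gripper=0)

```text
t: 0.4
eef_pos: [0.2356, 0.5406, 0.2307]
ee_rot: [3.141, 0.001, 1.333]
contact_force: [0.5, 0.7, 0.4]
opening: 0.0859
```

>>> play_rows(increments=[-0.43, 1, 0, 0, 0, 0, -0.43, 1, 0, 0, 0, 0])

```text
t: 0.65
eef_pos: [0.3233, 0.4747, 0.231]
ee_rot: [3.141, 0.001, 1.331]
contact_force: [-0.7, 0.6, 0.2]
opening: 0.0856
```

>>> play_rows(increments=[-0.43, 1, 0, 0, 0, 0, -0.43, 1, 0, 0, 0, 0])

```text
t: 0.9
eef_pos: [0.4104, 0.4092, 0.231]
ee_rot: [3.141, 0.0, 1.331]
contact_force: [0.9, 0.7, 0.8]
opening: 0.0854
```

>>> play_rows(increments=[-0.43, 1, 0, 0, 0, 0, -0.43, 1, 0, 0, 0, 0])

```text
t: 1.15
eef_pos: [0.4974, 0.3437, 0.231]
ee_rot: [3.142, 0.0, 1.331]
contact_force: [0.2, 0.2, -0.4]
opening: 0.0854
```

>>> play_rows(increments=[-0.16, 0.4, -0.2, 0, 0, -0.12, -0.16, 0.4, -0.2, 0, 0, -0.12, -0.16, 0.4, -0.2, 0, 0, -0.12])

```text
t: 1.52
eef_pos: [0.5302, 0.3204, 0.2506]
ee_rot: [-3.14, 0.0, 1.425]
contact_force: [-0.5, 0.0, -0.2]
opening: 0.0854
```

Run:
```python
from plant import telemetry, vision, ctrl
import cv2, numpy as np, json
o=telemetry.get_obs(); print(o["t"],o["eef_pos"],o["ee_rot"],o["joints"],o["joint_vel"])
i=vision.camera_info("wrist"); im=vision.read_camera("wrist")
cv2.imwrite("pics/w1.png",im); json.dump({k:np.array(v).tolist() for k,v in i.items()},open("w1.json","w"))
```

```text
1.525 [0.53022185 0.3204401  0.2506282 ] [-3.13997500e+00  3.31239913e-04  1.42514927e+00] [ 4.72997125e-01  2.81834595e-01  1.62747077e+00  7.08111091e-04
  1.23379731e+00 -9.52386523e-01] [ 0.02281796 -0.00186849  0.02001906 -0.00031475 -0.00111196 -0.00388427]
```

View pics/w1.png

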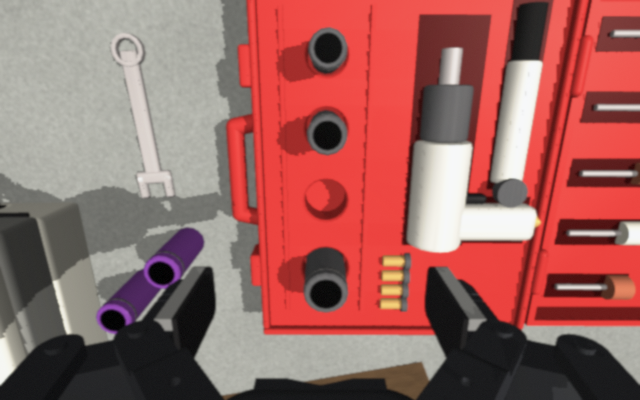

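The wrist view shows the empty well near (326,198), socket_b top at (327,131), socket_d top at (326,290), and the two purple look-alikes at left.

Run:
```python
import cv2
t=cv2.imread("pics/w1.png")
cv2.imwrite("pics/w1c.png",cv2.resize(t[20:320,250:400],None,fx=2,fy=2,interpolation=cv2.INTER_CUBIC))
cv2.imwrite("pics/w1d.png",cv2.resize(t[160:240,280:380],None,fx=7,fy=7,interpolation=cv2.INTER_CUBIC))
```

```text
(no output)
```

View pics/w1c.png

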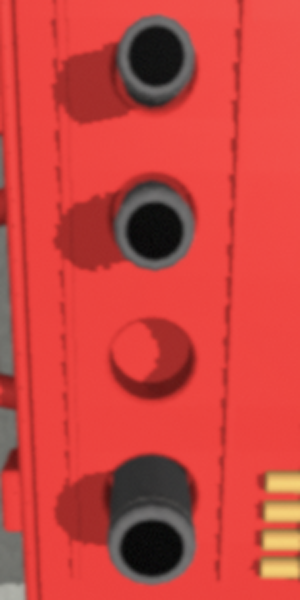

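View pics/w1d.png

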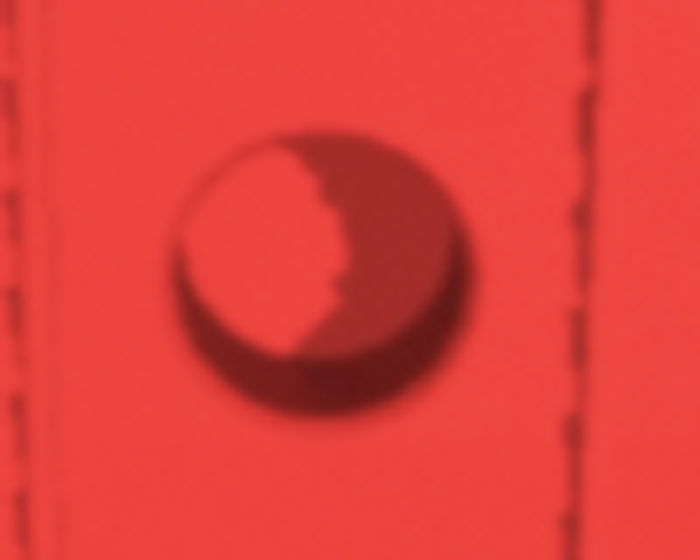

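Run:
```python
from h import *; import json
i=json.load(open("w1.json")); K,T=i["intrinsics"],i["pose"]
print("well",unproj(K,T,crop((322.5,272.5),280,160,7),.05))
for n,p in(("d",(152,547)),("b",(154,230)),("a",(155,57))): print(n,unproj(K,T,crop(p,250,20,2),.1))
P=np.array(T)
print(P, "extent",[unproj(K,T,crop(p,280,160,7),.05) for p in((172,272),(473,272),(322,129),(322,416))])
```

```text
well [0.5571 0.3229 0.05  ]
d [0.6329 0.3114 0.1   ]
b [0.4893 0.3327 0.1   ]
a [0.4255 0.3422 0.1   ]
[[ 0.1464  0.9453  0.2915  0.4554]
 [ 0.9892 -0.14   -0.043   0.332 ]
 [ 0.0001  0.2946 -0.9556  0.394 ]
 [ 0.      0.      0.      1.    ]] extent [array([0.5539, 0.3018, 0.05  ]), array([0.5602, 0.3441, 0.05  ]), array([0.5364, 0.3258, 0.05  ]), array([0.5785, 0.3198, 0.05  ])]
```

>>> play_rows(increments=[-0.9, 0.22, -0.2, 0, 0, 0, -0.9, 0.22, -0.2, 0, 0, 0])

```text
t: 1.82
eef_pos: [0.5383, 0.2277, 0.2708]
ee_rot: [-3.14, 0.001, 1.428]
contact_force: [-0.4, -0.3, 0.2]
opening: 0.0853
```

>>> play_rows(increments=[-0.9, 0.22, -0.2, 0, 0, 0, -0.9, 0.22, -0.2, 0, 0, 0])

```text
t: 2.08
eef_pos: [0.5475, 0.1351, 0.2912]
ee_rot: [-3.141, 0.001, 1.427]
contact_force: [-0.2, 0.2, 0.3]
opening: 0.0852
```

>>> play_rows(increments=[-0.9, 0.22, 0, 0, 0, 0, -0.9, 0.22, 0, 0, 0, 0])

```text
t: 2.33
eef_pos: [0.5563, 0.0428, 0.2907]
ee_rot: [-3.14, 0.001, 1.426]
contact_force: [0.2, 0.5, -0.2]
opening: 0.0853
```

>>> play_rows(increments=[-0.9, 0.22, 0, 0, 0, 0, -0.9, 0.22, 0, 0, 0, 0])

```text
t: 2.58
eef_pos: [0.5653, -0.0493, 0.2905]
ee_rot: [-3.14, 0.0, 1.426]
contact_force: [0.5, 1.1, 0.0]
opening: 0.0853
```

>>> play_rows(increments=[-0.9, 0.22, 0, 0, 0, 0, -0.9, 0.22, 0, 0, 0, 0, -0.9, 0.22, 0, 0, 0, 0, -0.9, 0.22, 0, 0, 0, 0])

```text
t: 3.08
eef_pos: [0.5744, -0.1388, 0.2906]
ee_rot: [-3.14, -0.001, 1.427]
contact_force: [-0.3, 0.3, 0.7]
opening: 0.0853
```

Run:
```python
from plant import telemetry, vision, ctrl
import cv2, numpy as np, json
o=telemetry.get_obs(); print(o["t"],o["eef_pos"],o["ee_rot"],o["joints"],o["joint_vel"])
i=vision.camera_info("wrist"); im=vision.read_camera("wrist")
cv2.imwrite("pics/w2.png",im); json.dump({k:np.array(v).tolist() for k,v in i.items()},open("w2.json","w"))
```

```text
3.075 [ 0.57443371 -0.13880676  0.29059697] [-3.14000768e+00 -1.20510839e-03  1.42744005e+00] [-3.11268015e-01  1.95305105e-01  1.65260504e+00  9.59412848e-04
  1.29544671e+00 -1.73897068e+00] [ 0.01333136 -0.00561277 -0.00053804 -0.00407267 -0.0008465  -0.00287886]
```

View pics/w2.png

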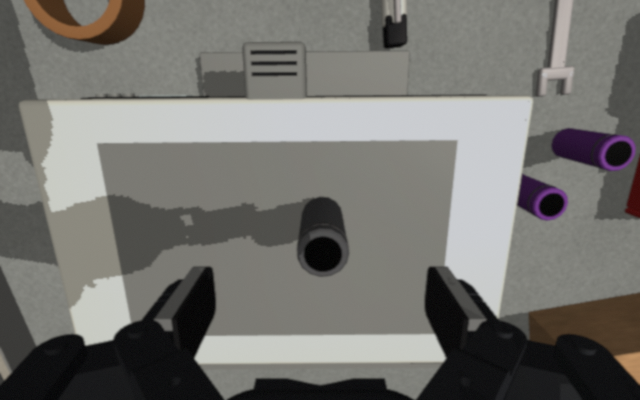

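The wrist view shows the black socket's top at about (322,251) on the lid and the tab at about (275,70). I'll enlarge both for measurement.

Run:
```python
import cv2
t=cv2.imread("pics/w2.png")
cv2.imwrite("pics/w2s.png",cv2.resize(t[185:285,280:370],None,fx=6,fy=6,interpolation=cv2.INTER_CUBIC))
cv2.imwrite("pics/w2t.png",cv2.resize(t[30:110,220:330],None,fx=7,fy=7,interpolation=cv2.INTER_CUBIC))
```

```text
(no output)
```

View pics/w2s.png

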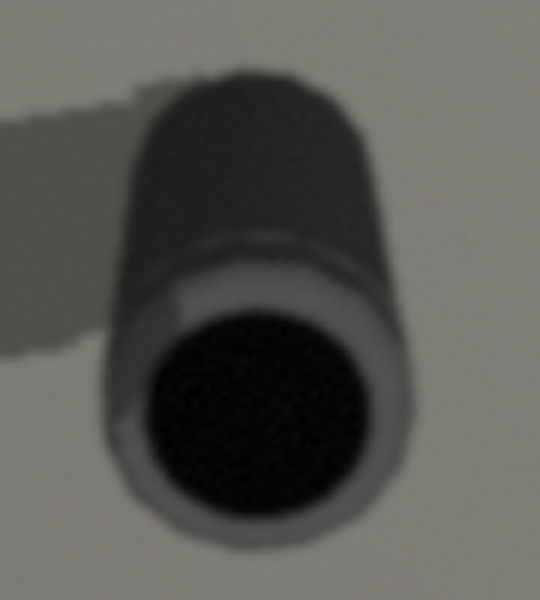

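View pics/w2t.png

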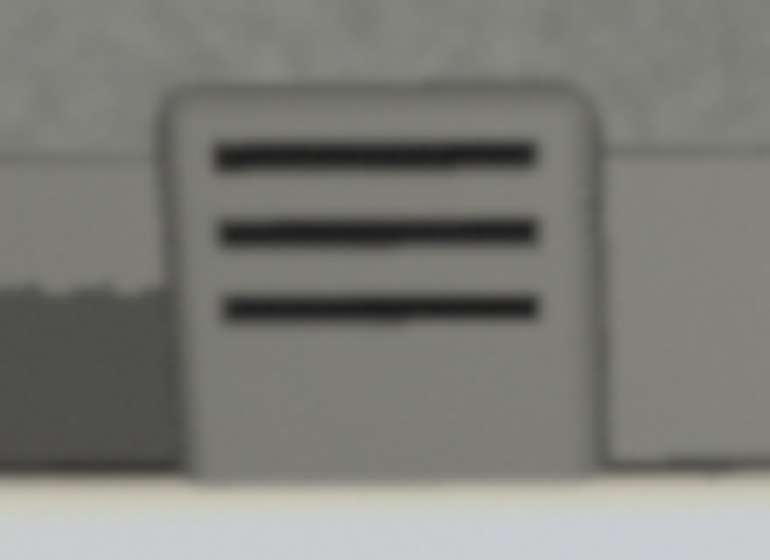

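Run:
```python
from h import *; import json
i=json.load(open("w2.json")); K,T=i["intrinsics"],i["pose"]
print("sock",unproj(K,T,crop((259,408),280,185,6),.212), unproj(K,T,crop((260,414),280,185,6),.212))
print("base edge",unproj(K,T,crop((256,72),280,185,6),.132))
for p in((168,90),(592,90)): print("tab out",unproj(K,T,crop(p,220,30,7),.13))
for p in((200,470),(600,470)): print("tab root",unproj(K,T,crop(p,220,30,7),.13))
# lid corners (full px)
for p in((22,102),(531,98),(507,363)): print("lid",unproj(K,T,p,.132))
```

```text
sock [ 0.6026 -0.1402  0.212 ] [ 0.6033 -0.1402  0.212 ]
base edge [ 0.5868 -0.1376  0.132 ]
tab out [ 0.4552 -0.1804  0.13  ]
tab out [ 0.4619 -0.1339  0.13  ]
tab root [ 0.4954 -0.1851  0.13  ]
tab root [ 0.502  -0.1393  0.13  ]
lid [ 0.4731 -0.366   0.132 ]
lid [0.5292 0.0406 0.132 ]
lid [0.7886 0.0234 0.132 ]
```

>>> play_rows(increments=[0.03, 0.3, 0.3, 0, 0, 0, 0.03, 0.3, 0.3, 0, 0, 0, 0.03, 0.3, 0.3, 0, 0, 0])

```text
t: 3.5
eef_pos: [0.6047, -0.1406, 0.2613]
ee_rot: [-3.14, -0.0, 1.428]
contact_force: [0.5, 1.1, 0.3]
opening: 0.0852
```

>>> play_rows(increments=[0, 0, 0.45, 0, 0, 0, 0, 0, 0.92, 0, 0, 0, 0, 0, 0.92, 0, 0, 0, 0, 0, 0.92, 0, 0, 0])

```text
t: 4.0
eef_pos: [0.6063, -0.1422, 0.1718]
ee_rot: [3.138, 0.001, 1.426]
contact_force: [1.0, -0.1, 0.9]
opening: 0.0856
```

Run:
```python
from plant import telemetry, vision, ctrl
import cv2, numpy as np, json
o=telemetry.get_obs(); print(o["t"],o["eef_pos"],o["ee_rot"])
cv2.imwrite("pics/w3.png",vision.read_camera("wrist"))
```

```text
4.0 [ 0.60631723 -0.14218677  0.17179473] [3.13819273e+00 5.45402098e-04 1.42648860e+00]
```

View pics/w3.png

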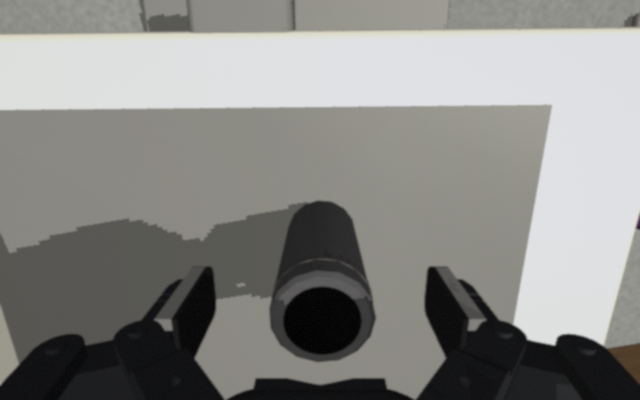

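>>> play_rows(increments=[0, 0, 0, 0, 0, 0, 0, 0, 0, 0, 0, 0, 0, 0, 0, 0, 0, 0, 0, 0, 0, 0, 0, 0, 0, 0, 0, 0, 0, 0, 0, 0, 0, 0, 0, 0, 0, 0, 0, 0, 0, 0, 0, 0, 0, 0, 0, 0], gripper=1)

```text
t: 5.05
eef_pos: [0.6056, -0.142, 0.1704]
ee_rot: [3.14, 0.0, 1.426]
contact_force: [-1.0, 1.2, 5.7]
opening: 0.0343
```

Run:
```python
from plant import telemetry, vision, ctrl
import cv2, numpy as np, json
o=telemetry.get_obs(); print(o)
cv2.imwrite("pics/w4.png",vision.read_camera("wrist"))
```

```text
{'t': 5.05, 'joints': array([-3.00424568e-01,  3.62952331e-01,  1.69154995e+00,  1.47034723e-04,
        1.08581365e+00, -1.72675507e+00]), 'joint_vel': array([ 2.06925125e-04, -4.73359843e-04,  1.83148629e-03,  7.16303232e-05,
       -5.24619916e-04,  3.98018946e-04]), 'joint_torque': array([-3.60235367e-01, -3.89801574e+01, -2.42377335e+01, -8.99748900e-02,
       -3.71126672e-01, -1.33431543e-02]), 'eef_pos': array([ 0.60563027, -0.14204228,  0.17035539]), 'ee_rot': array([3.14031122e+00, 6.97218650e-05, 1.42626199e+00]), 'contact_force': array([-0.96245016,  1.24961175,  5.71937399]), 'torque': array([ 0.05399586,  0.23042015, -0.00302944]), 'opening': 0.03432045503614117}
```

View pics/w4.png

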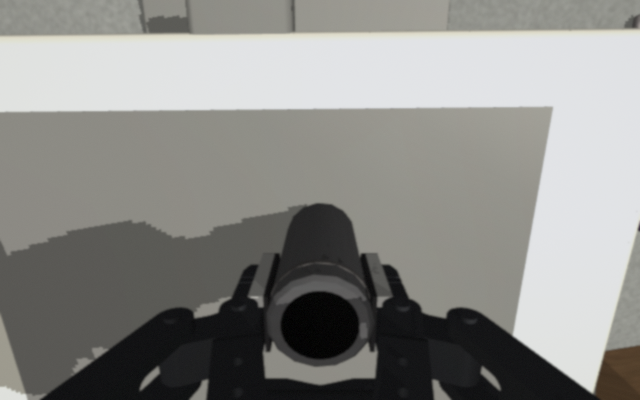

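Run:
```python
from h import *; from plant import vision,telemetry
i=vision.camera_info("wrist"); o=telemetry.get_obs()
im=cv2.imread("pics/w4.png"); cv2.imwrite("pics/w4c.png",cv2.resize(im[190:390,260:380],None,fx=3,fy=3,interpolation=cv2.INTER_CUBIC))
K,T=np.array(i["intrinsics"]),np.array(i["pose"])
M=R.from_euler("xyz",o["ee_rot"]).as_matrix()
for p in((320,325),(320,318)):
    P=unproj(K,T,p,.212); print(P,M.T@(P-o["eef_pos"]))
```

```text
[ 0.6035 -0.1412  0.212 ] [ 0.0006 -0.0021 -0.0416]
[ 0.6009 -0.1408  0.212 ] [ 0.0006 -0.0048 -0.0416]
```

View pics/w4c.png

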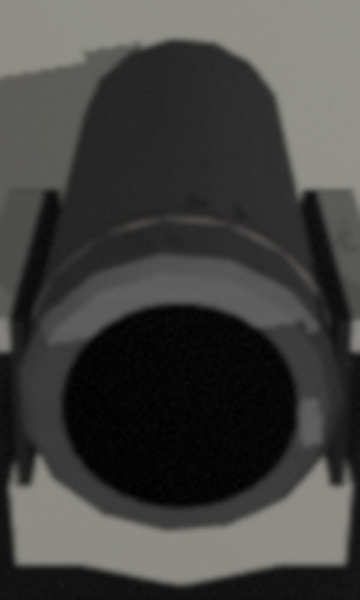

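>>> play_rows(increments=[0, 0, -0.2, 0, 0, 0, 0, 0, -0.5, 0, 0, 0, 0, 0, -0.8, 0, 0, 0, 0, 0, -0.8, 0, 0, 0])

```text
t: 5.6
eef_pos: [0.607, -0.1426, 0.2525]
ee_rot: [3.135, 0.001, 1.426]
contact_force: [0.1, 0.4, -3.1]
opening: 0.0349
```

>>> play_rows(increments=[0.2, -0.05, 0, 0, 0, 0, 0.5, -0.13, 0, 0, 0, 0, 0.9, -0.225, 0, 0, 0, 0])

```text
t: 5.98
eef_pos: [0.5938, -0.0479, 0.2465]
ee_rot: [-3.137, -0.001, 1.425]
contact_force: [-0.3, 0.5, -3.7]
opening: 0.0347
```

>>> play_rows(increments=[0.3, -0.075, 0, 0, 0, 0, 0.6, -0.15, 0, 0, 0, 0, 0.9, -0.225, 0, 0, 0, 0])

```text
t: 6.35
eef_pos: [0.5841, 0.045, 0.2466]
ee_rot: [-3.137, 0.0, 1.427]
contact_force: [0.2, -0.7, -2.6]
opening: 0.0346
```

>>> play_rows(increments=[0.3, -0.075, 0, 0, 0, 0, 0.6, -0.15, 0, 0, 0, 0, 0.9, -0.225, 0, 0, 0, 0])

```text
t: 6.72
eef_pos: [0.5746, 0.1369, 0.2466]
ee_rot: [-3.137, 0.001, 1.427]
contact_force: [0.2, -0.3, -2.4]
opening: 0.0348
```

>>> play_rows(increments=[0.3, -0.075, 0, 0, 0, 0, 0.6, -0.15, 0, 0, 0, 0, 0.9, -0.225, 0, 0, 0, 0])

```text
t: 7.1
eef_pos: [0.5652, 0.2289, 0.2465]
ee_rot: [-3.137, 0.002, 1.427]
contact_force: [-1.2, 0.8, -2.7]
opening: 0.0347
```

>>> play_rows(increments=[0.3, -0.075, 0, 0, 0, 0, 0.6, -0.15, 0, 0, 0, 0, 0.9, -0.225, 0, 0, 0, 0, 0.9, -0.225, 0, 0, 0, 0, 0.9, -0.225, 0, 0, 0, 0, 0.9, -0.225, 0, 0, 0, 0])

```text
t: 7.85
eef_pos: [0.558, 0.3187, 0.2484]
ee_rot: [-3.14, 0.001, 1.426]
contact_force: [-0.5, -0.2, -2.7]
opening: 0.0347
```

Run:
```python
from plant import telemetry, vision, ctrl
import cv2, numpy as np, json
o=telemetry.get_obs(); print(o["t"],o["eef_pos"],o["ee_rot"],o["contact_force"],o["opening"])
i=vision.camera_info("wrist"); cv2.imwrite("pics/w5.png",vision.read_camera("wrist")); json.dump({k:np.array(v).tolist() for k,v in i.items()},open("w5.json","w"))
```

```text
7.85 [0.5580037  0.3186901  0.24839397] [-3.14022839e+00  1.20741147e-03  1.42555446e+00] [-0.49161595 -0.17232703 -2.65270188] 0.034710970347947186
```

View pics/w5.png

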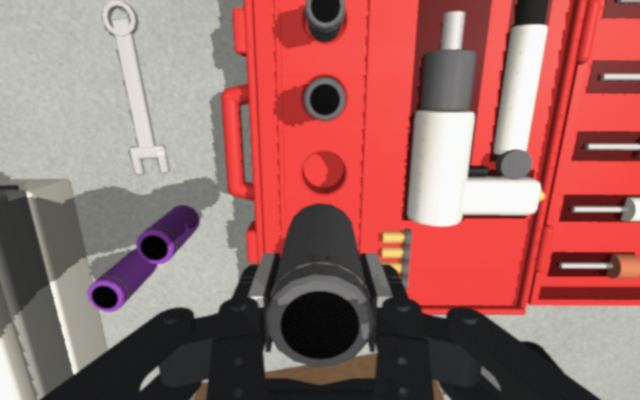

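Socket held unchanged (hole at (320,325)). The well mouth is at about (324,171).

Run:
```python
import cv2
t=cv2.imread("pics/w5.png")
cv2.imwrite("pics/w5d.png",cv2.resize(t[130:210,280:380],None,fx=7,fy=7,interpolation=cv2.INTER_CUBIC))
cv2.imwrite("pics/w5s.png",cv2.resize(t[190:390,260:380],None,fx=3,fy=3,interpolation=cv2.INTER_CUBIC))
```

```text
(no output)
```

View pics/w5d.png

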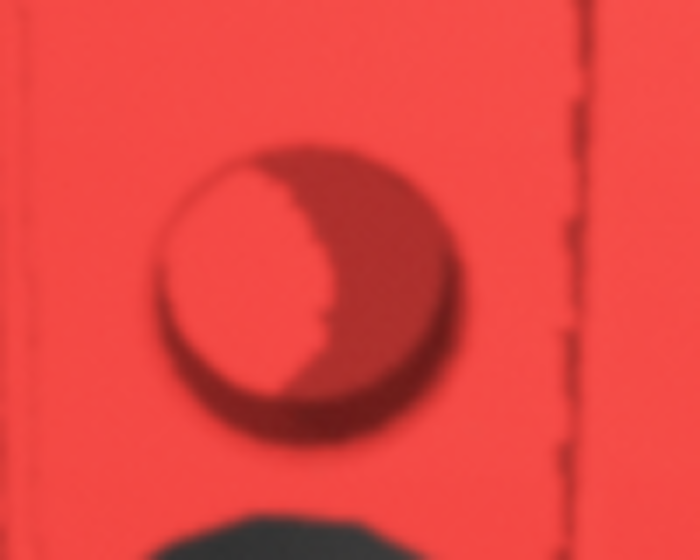

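View pics/w5s.png

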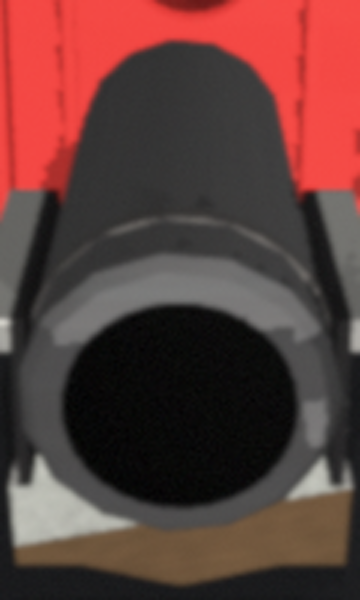

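```bash
cat >> h.py <<'E'
def inc(cur_p,cur_r,tp,tr=None):
    M=R.from_euler("xyz",cur_r).as_matrix(); d=M.T@(np.array(tp)-cur_p)/.1
    w=np.zeros(3) if tr is None else (R.from_matrix(M).inv()*R.from_euler("xyz",tr)).as_rotvec()/(np.pi/4)
    return d,w
E
python3 - <<'E'
from h import *; import json; from plant import telemetry
i=json.load(open("w5.json")); K,T=i["intrinsics"],i["pose"]; o=telemetry.get_obs()
W=unproj(K,T,crop((309.5,294.5),280,130,7),.05); print("well",W,o["eef_pos"])
M=R.from_euler("xyz",o["ee_rot"]).as_matrix()
S=unproj(K,T,(320,325.),o["eef_pos"][2]+.0416); print("sock",S,M.T@(S-o["eef_pos"]))
# base front edge pix: (180,41)/3 crop
B=unproj(K,T,crop((180,41),260,190,3),o["eef_pos"][2]-.0384); print("base edge in tool",M.T@(B-o["eef_pos"]))
W=(W+np.array([.5571,.3229,.05]))/2; print(W)
tgt=W-M@np.array([.0006,-.002,0]); tgt[2]=o["eef_pos"][2]
print(tgt,inc(o["eef_pos"],o["ee_rot"],tgt)[0])
E
```

```text
well [0.5571 0.3231 0.05  ] [0.5583 0.3186 0.2487]
sock [0.5559 0.3196 0.2903] [ 0.0006 -0.0026 -0.0416]
base edge in tool [ 0.0005 -0.0196  0.0384]
[0.5571 0.323  0.05  ]
[0.559  0.3221 0.2487] [ 0.0354  0.002  -0.    ]
```

>>> play_rows(increments=[0.035, 0, 0.3, 0, 0, 0, 0.035, 0, 0.6, 0, 0, 0, 0.035, 0, 0.6, 0, 0, 0, 0.035, 0, 0.6, 0, 0, 0])

```text
t: 8.4
eef_pos: [0.5599, 0.3229, 0.1904]
ee_rot: [3.14, -0.001, 1.425]
contact_force: [0.9, 0.5, -2.2]
opening: 0.0344
```

>>> play_rows(increments=[0, 0, 0.3, 0, 0, 0, 0, 0, 0.6, 0, 0, 0, 0, 0, 0.8, 0, 0, 0, 0, 0, 0.8, 0, 0, 0, 0, 0, 0.8, 0, 0, 0, 0, 0, 0.8, 0, 0, 0, 0, 0, 0.8, 0, 0, 0])

```text
t: 9.28
eef_pos: [0.5598, 0.3234, 0.1105]
ee_rot: [3.14, -0.001, 1.426]
contact_force: [0.1, -0.9, -2.7]
opening: 0.0347
```

Run:
```python
from plant import telemetry, vision, ctrl
import cv2, numpy as np, json
o=telemetry.get_obs(); print(o["t"],o["eef_pos"],o["ee_rot"],o["contact_force"],o["opening"])
cv2.imwrite("pics/w6.png",vision.read_camera("wrist")); 
im=vision.read_camera("side"); cv2.imwrite("pics/s6.png",cv2.resize(im[220:360,180:380],None,fx=4,fy=4,interpolation=cv2.INTER_CUBIC))
```

```text
9.275 [0.55981215 0.3234101  0.11051694] [ 3.13983951e+00 -1.22297054e-03  1.42628896e+00] [ 0.05690175 -0.89318104 -2.66017923] 0.0346599673271981
```

View pics/w6.png

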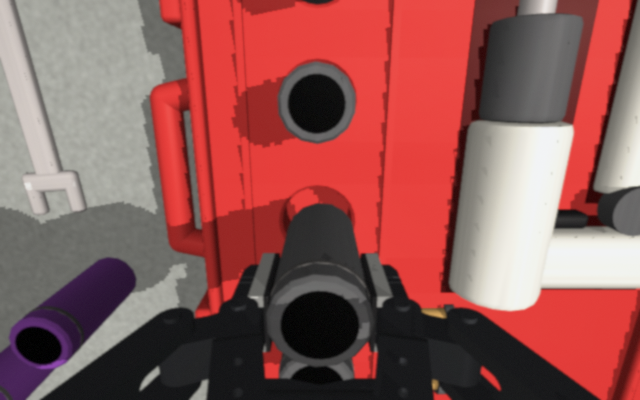

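View pics/s6.png

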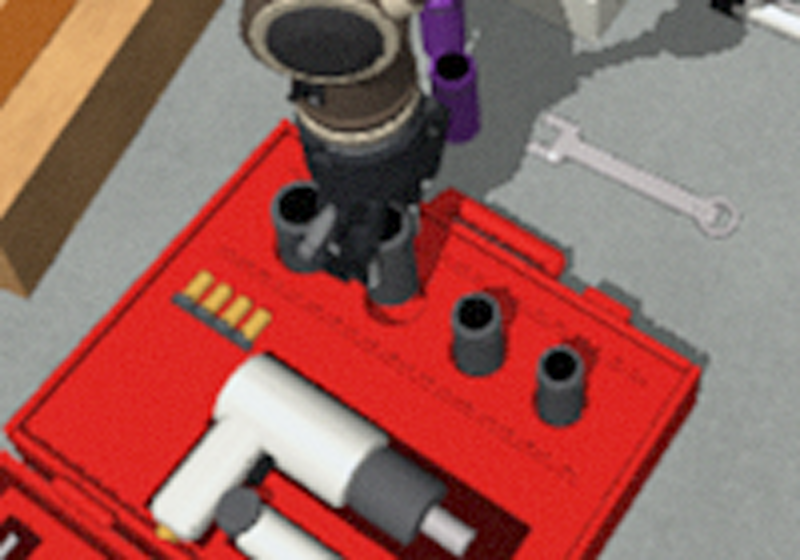

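Run:
```python
import cv2
from h import *; from plant import vision,telemetry
t=cv2.imread("pics/w6.png")
i=vision.camera_info("wrist"); K,T=np.array(i["intrinsics"]),np.array(i["pose"]); o=telemetry.get_obs()
M=R.from_euler("xyz",o["ee_rot"]).as_matrix()
def ring(c,r,z,col):
    for a in np.linspace(0,2*np.pi,160):
        p=proj(K,T,[c[0]+r*np.cos(a),c[1]+r*np.sin(a),z]); p=(p-[260,160]+.5)*6-.5
        cv2.circle(big,tuple(int(round(v)) for v in p),1,col,-1)
big=cv2.resize(t[160:260,260:380],None,fx=6,fy=6,interpolation=cv2.INTER_CUBIC)
ring((.5571,.323),.021,.05,(255,0,0))
B=o["eef_pos"]+M@np.array([.0006,-.002,.0384]); print(B); ring(B,.018,B[2],(0,255,0))
cv2.imwrite("pics/w6c.png",big)
```

```text
[0.5575 0.3241 0.0716]
```

View pics/w6c.png

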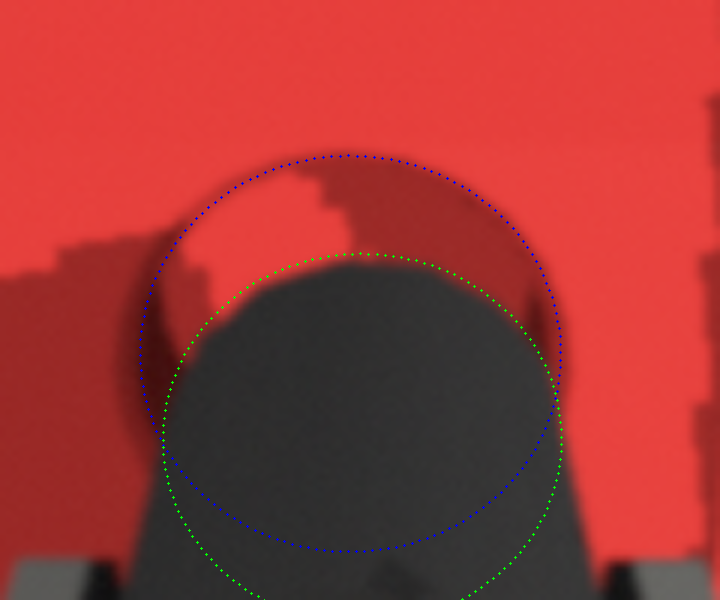

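>>> play_rows(increments=[-0.015, -0.01, 0, 0, 0, 0, -0.015, -0.01, 0, 0, 0, 0, -0.015, -0.01, 0.08, 0, 0, 0, -0.015, -0.01, 0.16, 0, 0, 0, -0.015, -0.01, 0.24, 0, 0, 0, -0.015, -0.01, 0.3, 0, 0, 0, -0.015, -0.01, 0.3, 0, 0, 0, -0.015, -0.01, 0.3, 0, 0, 0])

```text
t: 10.38
eef_pos: [0.558, 0.3216, 0.0792]
ee_rot: [3.141, 0.0, 1.426]
contact_force: [-0.1, -0.1, -2.9]
opening: 0.0346
```

>>> play_rows(increments=[0, 0, 0.06, 0, 0, 0, 0, 0, 0.12, 0, 0, 0, 0, 0, 0.17, 0, 0, 0, 0, 0, 0.19, 0, 0, 0, 0, 0, 0.19, 0, 0, 0, 0, 0, 0.19, 0, 0, 0])

```text
t: 11.12
eef_pos: [0.558, 0.3216, 0.0601]
ee_rot: [3.141, -0.0, 1.426]
contact_force: [2.2, -1.0, -4.9]
opening: 0.0346
```

>>> play_rows(increments=[0, 0, 0.01, 0, 0, 0, 0, 0, 0.02, 0, 0, 0, 0, 0, 0.02, 0, 0, 0, 0, 0, 0.02, 0, 0, 0])

```text
t: 11.62
eef_pos: [0.5581, 0.3218, 0.0585]
ee_rot: [3.141, -0.0, 1.426]
contact_force: [1.5, -0.2, -0.8]
opening: 0.0345
```

Run:
```python
from plant import telemetry, vision, ctrl
import cv2, numpy as np, json
o=telemetry.get_obs(); print(o["t"],o["eef_pos"],o["ee_rot"],o["contact_force"],o["opening"])
im=vision.read_camera("side"); cv2.imwrite("pics/s7.png",cv2.resize(im[220:360,180:380],None,fx=4,fy=4,interpolation=cv2.INTER_CUBIC))
```

```text
11.625 [0.55806921 0.32177764 0.0585086 ] [ 3.14111451e+00 -2.96122656e-04  1.42629443e+00] [ 1.46632824 -0.24582584 -0.81748867] 0.03448378834676921
```

View pics/s7.png

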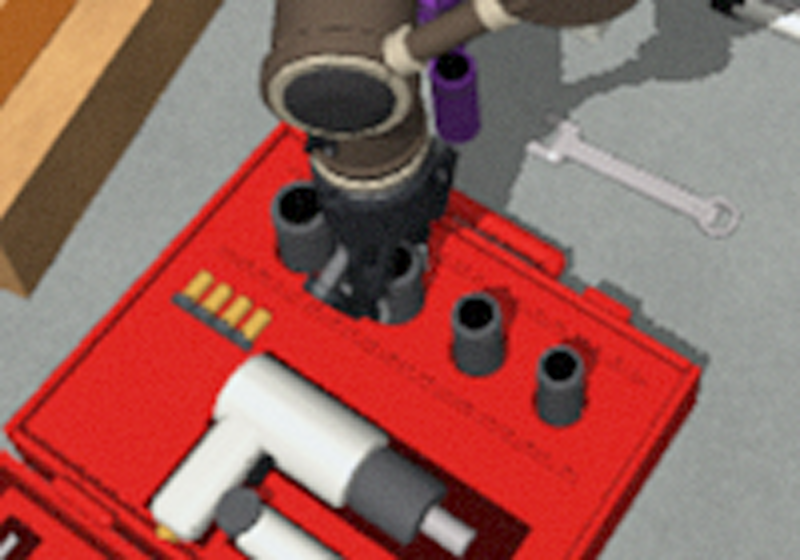

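>>> play_rows(increments=[0, 0, 0, 0, 0, 0, 0, 0, 0, 0, 0, 0, 0, 0, 0, 0, 0, 0, 0, 0, 0, 0, 0, 0], gripper=0.35)

```text
t: 12.18
eef_pos: [0.5577, 0.3217, 0.0583]
ee_rot: [-3.141, 0.0, 1.426]
contact_force: [-0.3, 0.2, -0.3]
opening: 0.0554
```

Run:
```python
from plant import telemetry, vision, ctrl
import cv2
o=telemetry.get_obs(); print(o["t"],o["eef_pos"],o["contact_force"],o["opening"])
cv2.imwrite("pics/w8.png",vision.read_camera("wrist"))
```

```text
12.175 [0.55771677 0.32168593 0.05830656] [-0.33291382  0.21203152 -0.28875134] 0.05536995308703097
```

View pics/w8.png

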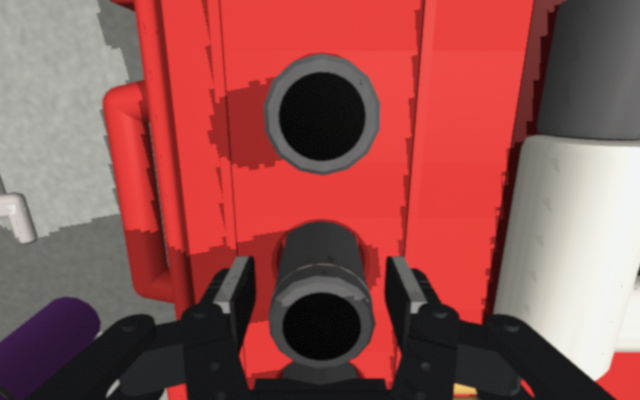

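Socket stands in the well, released, with both pads clear of it. Retracting straight up.

>>> play_rows(increments=[0, 0, -0.2, 0, 0, 0, 0, 0, -0.6, 0, 0, 0, 0, 0, -1, 0, 0, 0])

```text
t: 12.6
eef_pos: [0.5581, 0.3218, 0.1606]
ee_rot: [3.141, -0.001, 1.426]
contact_force: [0.9, 0.1, 0.6]
opening: 0.0552
```

>>> play_rows(increments=[0, 0, -0.5, 0, 0, 0, 0, 0, -0.9, 0, 0, 0, 0, 0, -0.9, 0, 0, 0], gripper=0)

```text
t: 12.98
eef_pos: [0.5609, 0.3232, 0.2555]
ee_rot: [3.132, -0.007, 1.426]
contact_force: [0.5, 0.0, -0.4]
opening: 0.0854
```

Run:
```python
from plant import telemetry, vision, ctrl
import cv2
from h import *
o=telemetry.get_obs(); print(o["t"],o["eef_pos"],o["ee_rot"],o["contact_force"],o["opening"])
i=vision.camera_info("wrist"); im=vision.read_camera("wrist"); cv2.imwrite("pics/w9.png",im)
for z in (.1,): 
    print(proj(i["intrinsics"],i["pose"],[.5571,.3230,.1]))
```

```text
12.975 [0.5609 0.3232 0.2555] [ 3.1317 -0.0068  1.4264] [ 0.4764  0.0255 -0.4151] 0.08540668364143554
[316.9519 177.8232]
```

View pics/w9.png

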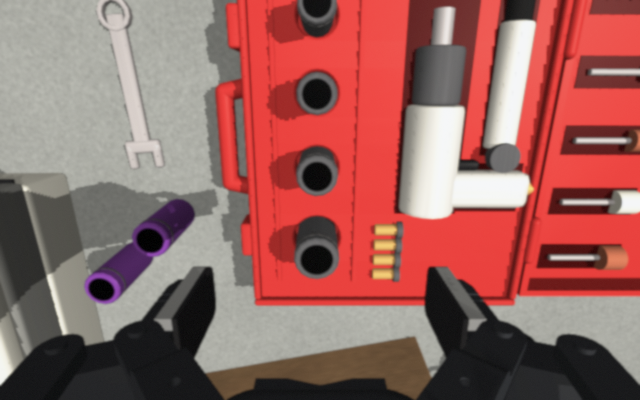

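Socket_c is seated in the row at (317,174). It stands level with its neighbours, which haven't moved. Next I work out the lid arc and rehearse the final pose in free air.

```bash
cat >> h.py <<'E'
PX,PY,PSI=.6377,-.1822,-.134
GO=.0187+.004   # TCP beyond tab point along tool z
def lidpose(th,tilt=None):
    tilt=th if tilt is None else tilt
    e=np.array([np.cos(PSI),np.sin(PSI),0]); f=np.array([-np.sin(PSI),np.cos(PSI),0]); u=np.array([0,0,1.])
    H=np.array([PX,PY,0])+.125*e+.112*u
    g=H+(-.291*np.cos(th)+.010*np.sin(th))*e+(.291*np.sin(th)+.010*np.cos(th))*u
    z=-np.sin(tilt)*e-np.cos(tilt)*u
    M=np.column_stack([f,np.cross(z,f),z])
    return g+GO*z, R.from_matrix(M).as_euler("xyz"), g
E
python3 - <<'E'
from h import *; from plant import telemetry
o=telemetry.get_obs()
for d in (0,15,30,45): print(d,lidpose(np.radians(d)))
p,r,_=lidpose(np.pi/4); print(inc(o["eef_pos"],o["ee_rot"],p,r))
p2,r2,_=lidpose(np.pi/4,0.); print(inc(o["eef_pos"],o["ee_rot"],p2,r2))
E
```

```text
0 (array([ 0.4732, -0.16  ,  0.0993]), array([-3.1416,  0.    ,  1.4368]), array([ 0.4732, -0.16  ,  0.122 ]))
15 (array([ 0.4798, -0.1609,  0.175 ]), array([-2.8798,  0.    ,  1.4368]), array([ 0.4856, -0.1617,  0.197 ]))
30 (array([ 0.5055, -0.1644,  0.2465]), array([-2.618 ,  0.    ,  1.4368]), array([ 0.5168, -0.1659,  0.2662]))
45 (array([ 0.5488, -0.1702,  0.3088]), array([-2.3562,  0.    ,  1.4368]), array([ 0.5647, -0.1724,  0.3248]))
(array([-4.8875,  0.6087, -0.5812]), array([ 1.0066, -0.0096, -0.011 ]))
(array([-4.886 ,  0.7689, -0.5139]), array([ 0.0067, -0.0046, -0.0134]))
```

>>> play_rows(increments=[-0.5, 0.05, -0.3, 0, 0, 0, -0.98, 0.12, -0.58, 0, 0, 0])

```text
t: 13.28
eef_pos: [0.5539, 0.2218, 0.3045]
ee_rot: [-3.138, 0.002, 1.428]
contact_force: [-0.1, 0.9, 0.4]
opening: 0.0854
```

>>> play_rows(increments=[-0.5, 0.06, 0, 0, 0, 0, -0.98, 0.12, 0, 0, 0, 0])

```text
t: 13.52
eef_pos: [0.5523, 0.1226, 0.3052]
ee_rot: [-3.14, 0.001, 1.426]
contact_force: [0.7, -0.0, 0.1]
opening: 0.0857
```

>>> play_rows(increments=[-0.5, 0.06, 0, 0, 0, 0, -0.98, 0.12, 0, 0, 0, 0])

```text
t: 13.78
eef_pos: [0.5497, 0.024, 0.3045]
ee_rot: [-3.138, 0.0, 1.426]
contact_force: [0.6, -0.2, -0.9]
opening: 0.0854
```

>>> play_rows(increments=[-0.5, 0.06, 0, 0, 0, 0, -0.98, 0.12, 0, 0, 0, 0])

```text
t: 14.02
eef_pos: [0.5475, -0.0745, 0.3045]
ee_rot: [-3.138, -0.0, 1.426]
contact_force: [0.9, -0.4, -0.0]
opening: 0.0855
```

>>> play_rows(increments=[-0.5, 0.06, 0, 0, 0, 0, -0.98, 0.12, 0, 0, 0, 0, -0.98, 0.12, 0, 0, 0, -0.01, -0.98, 0.12, 0, 0, 0, -0.01])

```text
t: 14.52
eef_pos: [0.5458, -0.1713, 0.3049]
ee_rot: [-3.139, -0.001, 1.433]
contact_force: [-0.6, 0.1, -0.1]
opening: 0.0855
```

>>> play_rows(increments=[0, 0, 0, 0.2, 0, 0, 0, 0, 0, 0.4, 0, 0, 0, 0, 0, 0.6, 0, 0, 0, 0, 0, 0.8, 0, 0, 0, 0, 0, 1, 0, 0, 0, 0, 0, 1, 0, 0, 0, 0, 0, 1, 0, 0])

```text
t: 15.4
eef_pos: [0.5466, -0.1708, 0.3065]
ee_rot: [-2.357, -0.0, 1.436]
contact_force: [-0.2, -0.3, -0.5]
opening: 0.0854
```

Run:
```python
from h import *; from plant import telemetry,vision
o=telemetry.get_obs(); print(o["t"],o["eef_pos"],o["ee_rot"],o["joints"])
p,r,_=lidpose(np.pi/4); print(inc(o["eef_pos"],o["ee_rot"],p,r))
cv2.imwrite("pics/s10.png",vision.read_camera("side"))
cv2.imwrite("pics/t10.png",vision.read_camera("top"))
```

```text
15.4 [ 0.5466 -0.1708  0.3065] [-2.3573 -0.0001  1.4356] [-0.3106  0.6523  1.1696 -0.1425  2.0918 -1.7669]
(array([ 0.009 , -0.002 , -0.0307]), array([ 0.0014, -0.0012, -0.0011]))
```

View pics/s10.png

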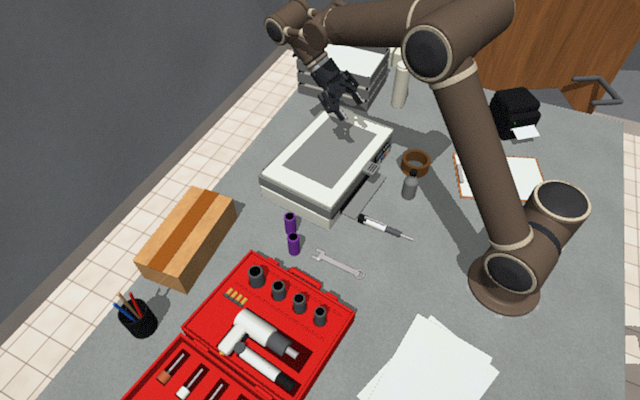

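Rehearsal: the 45° pose is reachable with all joints well inside range. Now I return along the arc towards the shut tab.

Run:
```python
from h import *; from plant import telemetry
o=telemetry.get_obs()
a=(o["eef_pos"],o["ee_rot"])
for ds in ((38,31,24),(17,12,8)):
    for d in ds:
        p,r,_=lidpose(np.radians(d)); x,w=inc(*a,p,r); print(d,np.round(x,3),np.round(w,3))
    a=lidpose(np.radians(ds[-1]))[:2]
```

```text
38 [0.015 0.047 0.338] [-0.15  -0.001 -0.003]
31 [0.014 0.126 0.685] [-0.306 -0.001 -0.003]
24 [0.014 0.246 1.02 ] [-0.461 -0.001 -0.003]
17 [-0.     0.037  0.354] [-0.156  0.     0.   ]
12 [-0.     0.09   0.602] [-0.267  0.    -0.   ]
8 [-0.     0.148  0.797] [-0.356 -0.    -0.   ]
```

>>> play_rows(increments=[0.014, 0.05, 0.34, -0.15, 0, 0, 0.014, 0.13, 0.68, -0.31, 0, 0, 0.014, 0.25, 1, -0.46, 0, 0, 0.014, 0.25, 1, -0.46, 0, 0])

```text
t: 16.0
eef_pos: [0.4896, -0.1619, 0.2183]
ee_rot: [-2.714, -0.001, 1.433]
contact_force: [1.2, -0.0, 0.3]
opening: 0.0854
```

>>> play_rows(increments=[0, 0.04, 0.35, -0.16, 0, 0, 0, 0.09, 0.6, -0.27, 0, 0, 0, 0.15, 0.8, -0.36, 0, 0, 0, 0.15, 0.8, -0.36, 0, 0, 0, 0.15, 0.8, -0.36, 0, 0])

```text
t: 16.62
eef_pos: [0.4779, -0.1617, 0.1412]
ee_rot: [-3.004, 0.001, 1.434]
contact_force: [1.2, 0.6, -0.2]
opening: 0.0852
```

Run:
```python
from h import *; from plant import telemetry,vision
i=vision.camera_info("wrist"); o=telemetry.get_obs(); print(o["t"],o["eef_pos"],o["ee_rot"])
p,r,_=lidpose(0.); print(inc(o["eef_pos"],o["ee_rot"],p,r))
cv2.imwrite("pics/w11.png",vision.read_camera("wrist"))
K,T=i["intrinsics"],i["pose"]
e=np.array([np.cos(PSI),np.sin(PSI),0]); f=np.array([-np.sin(PSI),np.cos(PSI),0])
for x,y in((-.182,.025),(-.182,-.025),(-.14,.025),(-.14,-.025)): print(x,y,proj(K,T,np.array([PX,PY,.13])+x*e+y*f))
im=vision.read_camera("side"); cv2.imwrite("pics/s11.png",cv2.resize(im[90:230,250:420],None,fx=4,fy=4,interpolation=cv2.INTER_CUBIC))
```

```text
16.625 [ 0.4779 -0.1617  0.1412] [-3.004   0.0012  1.4341]
(array([0.0105, 0.0087, 0.4219]), array([-0.1752,  0.0013, -0.0035]))
-0.182 0.025 [374.547 218.911]
-0.182 -0.025 [266.6739 219.3138]
-0.14 0.025 [372.7436 304.1843]
-0.14 -0.025 [269.1038 304.5362]
```

View pics/w11.png

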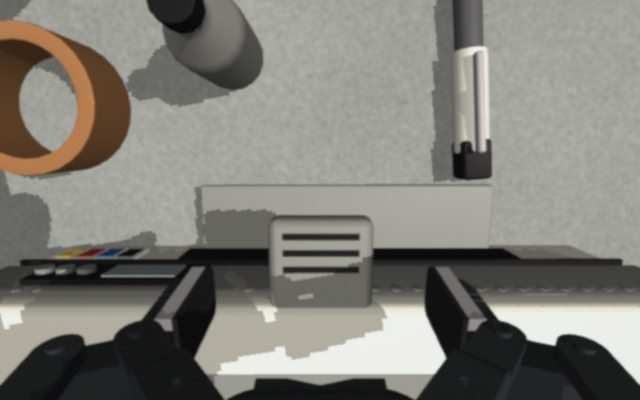

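View pics/s11.png

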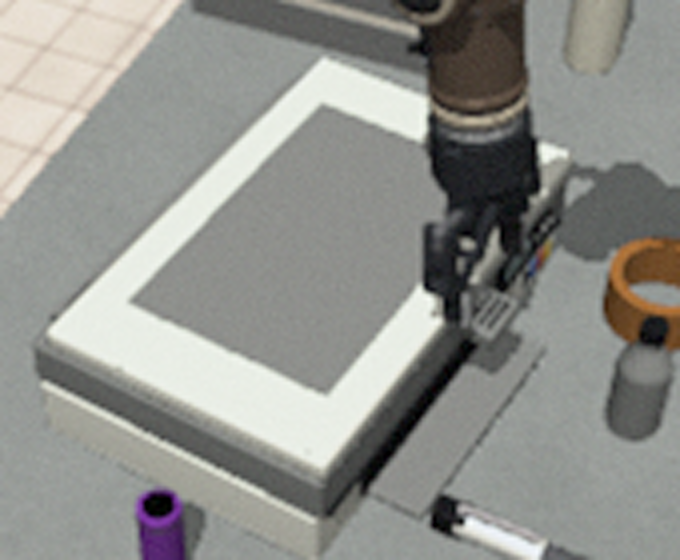

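Tab seen at x 269–373, y 216–305, matching the prediction to about 1 mm. It is centred between the pads. Descending onto it.

>>> play_rows(increments=[0.005, -0.02, 0.08, -0.08, 0, 0, 0.01, -0.03, 0.16, -0.175, 0, 0, 0.01, -0.03, 0.26, -0.175, 0, 0, 0.01, -0.03, 0.36, -0.175, 0, 0, 0.01, -0.03, 0.42, -0.175, 0, 0, 0.01, -0.03, 0.42, -0.175, 0, 0, 0.01, -0.03, 0.42, -0.175, 0, 0])

```text
t: 17.6
eef_pos: [0.467, -0.1586, 0.0977]
ee_rot: [-3.138, 0.0, 1.434]
contact_force: [-0.0, -0.1, -0.8]
opening: 0.085
```

Run:
```python
from h import *; from plant import telemetry,vision
i=vision.camera_info("wrist"); o=telemetry.get_obs(); print(o["t"],o["eef_pos"],o["ee_rot"],o["contact_force"])
p,r,_=lidpose(0.); print(inc(o["eef_pos"],o["ee_rot"],p,r))
cv2.imwrite("pics/w12.png",vision.read_camera("wrist"))
```

```text
17.6 [ 0.467  -0.1586  0.0977] [-3.1378  0.0001  1.4342] [-0.0367 -0.0683 -0.7621]
(array([-0.0058,  0.0633, -0.016 ]), array([-0.0048,  0.0001, -0.0033]))
```

View pics/w12.png

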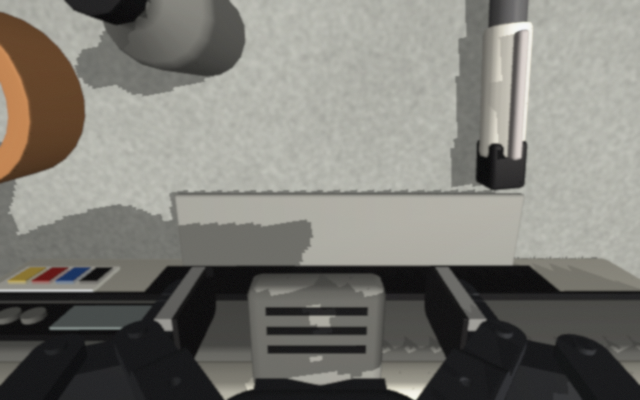

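>>> play_rows(increments=[-0.01, 0.05, 0, 0, 0, 0, -0.01, 0.05, 0, 0, 0, 0, -0.01, 0.05, 0, 0, 0, 0])

```text
t: 18.02
eef_pos: [0.4715, -0.1602, 0.0977]
ee_rot: [-3.138, 0.0, 1.434]
contact_force: [0.1, 0.5, -1.2]
opening: 0.0855
```

>>> play_rows(increments=[0, 0, 0, 0, 0, 0, 0, 0, 0, 0, 0, 0, 0, 0, 0, 0, 0, 0, 0, 0, 0, 0, 0, 0, 0, 0, 0, 0, 0, 0, 0, 0, 0, 0, 0, 0], gripper=1)

```text
t: 18.77
eef_pos: [0.4712, -0.1604, 0.0979]
ee_rot: [-3.137, 0.001, 1.435]
contact_force: [-2.5, -2.3, 4.8]
opening: 0.0497
```

Run:
```python
from h import *; from plant import telemetry,vision
o=telemetry.get_obs(); print(o["t"],o["eef_pos"],o["ee_rot"],o["contact_force"],o["torque"],o["opening"])
cv2.imwrite("pics/w13.png",vision.read_camera("wrist"))
a=(o["eef_pos"],o["ee_rot"])
# rotate measured pose about hinge rigidly
e=np.array([np.cos(PSI),np.sin(PSI),0]); f=np.array([-np.sin(PSI),np.cos(PSI),0])
H=np.array([PX,PY,.112])+.125*e
def rot(th,a):
    Q=R.from_rotvec(f*th); return H+Q.apply(a[0]-H),(Q*R.from_euler("xyz",a[1])).as_euler("xyz")
base=a
for ds in ((2,4,6,8,10,13,16,18),(21,24,27,30,33,36),(39,42,44,45,46)):
    for d in ds:
        p,r=rot(np.radians(d),base); x,w=inc(*a,p,r); print(d,np.round(x,3),np.round(w,3))
    a=rot(np.radians(ds[-1]),base)
print(a)
```

```text
18.775 [ 0.4712 -0.1604  0.0979] [-3.1373  0.0007  1.4346] [-2.5124 -2.2982  4.7649] [-0.5584  0.5242  0.0636] 0.04969130052558451
2 [-0.    -0.004 -0.102] [ 0.044 -0.    -0.   ]
4 [-0.    -0.004 -0.205] [ 0.089 -0.    -0.   ]
6 [-0.     0.    -0.307] [ 0.133 -0.    -0.   ]
8 [-0.     0.007 -0.409] [ 0.178 -0.    -0.   ]
10 [-0.     0.018 -0.511] [ 0.222 -0.    -0.   ]
13 [-0.     0.041 -0.663] [ 0.289 -0.001 -0.   ]
16 [-0.     0.071 -0.813] [ 0.356 -0.001 -0.   ]
18 [-0.     0.096 -0.912] [ 0.4   -0.001 -0.   ]
21 [-0.    -0.004 -0.153] [ 0.067 -0.    -0.   ]
24 [-0.     0.    -0.307] [ 0.133 -0.    -0.   ]
27 [-0.     0.012 -0.46 ] [ 0.2 -0.  -0. ]
30 [-0.     0.032 -0.612] [ 0.267 -0.001 -0.   ]
33 [-0.     0.06  -0.763] [ 0.333 -0.001 -0.   ]
36 [-0.     0.096 -0.912] [ 0.4   -0.001 -0.   ]
39 [-0.    -0.004 -0.153] [ 0.067 -0.    -0.   ]
42 [-0.     0.    -0.307] [ 0.133 -0.    -0.   ]
44 [-0.     0.007 -0.409] [ 0.178 -0.    -0.   ]
45 [-0.     0.012 -0.46 ] [ 0.2 -0.  -0. ]
46 [-0.     0.018 -0.511] [ 0.222 -0.    -0.   ]
(array([ 0.5498, -0.171 ,  0.3129]), array([-2.3345,  0.0021,  1.4358]))
```

View pics/w13.png

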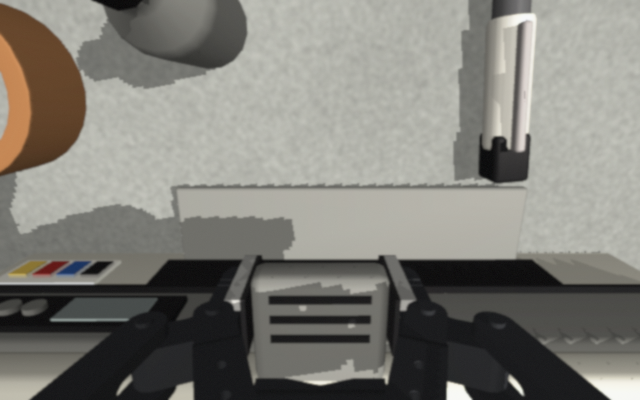

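Tab gripped at 49.7 mm opening, tab between the pads at x 252–388. Lifting along the hinge arc, gently.

>>> play_rows(increments=[0, -0.002, -0.05, 0.022, 0, 0, 0, -0.004, -0.1, 0.044, 0, 0, 0, -0.004, -0.2, 0.089, 0, 0, 0, 0, -0.31, 0.133, 0, 0, 0, 0.007, -0.41, 0.178, 0, 0, 0, 0.018, -0.51, 0.222, 0, 0, 0, 0.041, -0.66, 0.289, 0, 0, 0, 0.071, -0.81, 0.356, 0, 0, 0, 0.096, -0.91, 0.4, 0, 0])

```text
t: 19.95
eef_pos: [0.4808, -0.1617, 0.1888]
ee_rot: [-2.82, 0.001, 1.435]
contact_force: [-1.7, -2.9, -2.3]
opening: 0.0488
```

Run:
```python
from h import *; from plant import telemetry,vision
o=telemetry.get_obs(); print(o["t"],o["eef_pos"],o["ee_rot"],o["contact_force"],o["torque"],o["opening"])
im=vision.read_camera("side"); cv2.imwrite("pics/s14.png",cv2.resize(im[50:230,230:440],None,fx=3,fy=3,interpolation=cv2.INTER_CUBIC))
```

```text
19.95 [ 0.4808 -0.1617  0.1888] [-2.8199  0.0009  1.4346] [-1.6579 -2.8577 -2.2779] [-0.7996 -0.152   0.3357] 0.048847724764575905
```

View pics/s14.png

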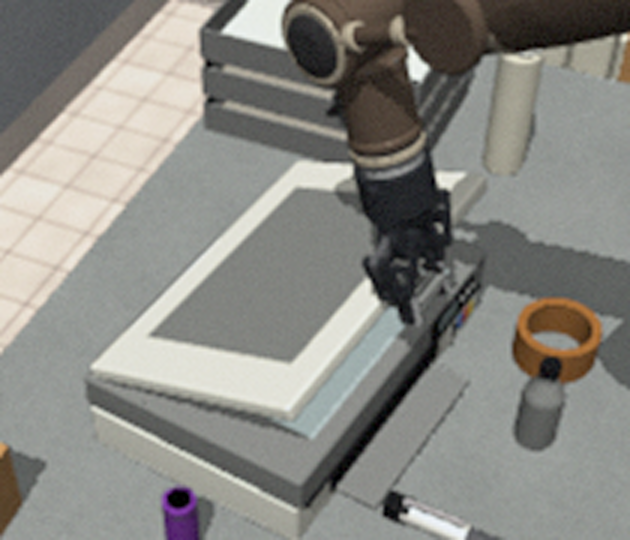

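The lid follows the grip at about 18°, with small forces. Continuing.

>>> play_rows(increments=[0, -0.004, -0.15, 0.067, 0, 0, 0, 0, -0.31, 0.133, 0, 0, 0, 0.012, -0.46, 0.2, 0, 0, 0, 0.032, -0.61, 0.267, 0, 0, 0, 0.06, -0.76, 0.333, 0, 0, 0, 0.096, -0.91, 0.4, 0, 0])

```text
t: 20.75
eef_pos: [0.5179, -0.1668, 0.2724]
ee_rot: [-2.505, 0.001, 1.434]
contact_force: [-3.7, -3.1, 0.5]
opening: 0.0489
```

>>> play_rows(increments=[0, -0.004, -0.15, 0.067, 0, 0, 0, 0, -0.31, 0.133, 0, 0, 0, 0.007, -0.41, 0.178, 0, 0, 0, 0.012, -0.46, 0.2, 0, 0, 0, 0.012, -0.46, 0.2, 0, 0, 0, 0.012, -0.46, 0.2, 0, 0, 0, 0.012, -0.46, 0.2, 0, 0])

```text
t: 21.62
eef_pos: [0.5457, -0.1705, 0.3089]
ee_rot: [-2.351, 0.001, 1.434]
contact_force: [-4.6, -2.0, 3.4]
opening: 0.0492
```

Run:
```python
from h import *; from plant import telemetry,vision
o=telemetry.get_obs(); print(o["t"],o["eef_pos"],o["ee_rot"],o["contact_force"],o["torque"],o["opening"])
e=np.array([np.cos(PSI),np.sin(PSI),0]); H=np.array([PX,PY,.112])+.125*e
M=R.from_euler("xyz",o["ee_rot"]).as_matrix(); print("tool tilt",180-np.degrees(np.arccos(M[2,2])))
M0=R.from_euler("xyz",[-3.1373,.0007,1.4346]).as_matrix()
def ang(p): d=np.array(p)-H; return np.degrees(np.arctan2(d[2],-d@e)),np.hypot(d[2],d@e)
print(ang(o["eef_pos"]),ang([.4712,-.1604,.0979]))
im=vision.read_camera("side"); cv2.imwrite("pics/s15f.png",im); cv2.imwrite("pics/s15.png",cv2.resize(im[30:230,230:440],None,fx=3,fy=3,interpolation=cv2.INTER_CUBIC))
im=vision.read_camera("top"); cv2.imwrite("pics/t15f.png",im);cv2.imwrite("pics/t15.png",cv2.resize(im[90:310,300:500],None,fx=2.7,fy=2.7,interpolation=cv2.INTER_CUBIC))
```

```text
21.625 [ 0.5457 -0.1705  0.3089] [-2.3506  0.0007  1.4342] [-4.6306 -1.9943  3.3862] [-0.5938  0.2657  0.9477] 0.0491863308826946
tool tilt 45.32019629901956
(np.float64(42.121030850742706), np.float64(0.2935321094590197)) (np.float64(-2.755864281974839), np.float64(0.29325902677745663))
```

View pics/s15.png

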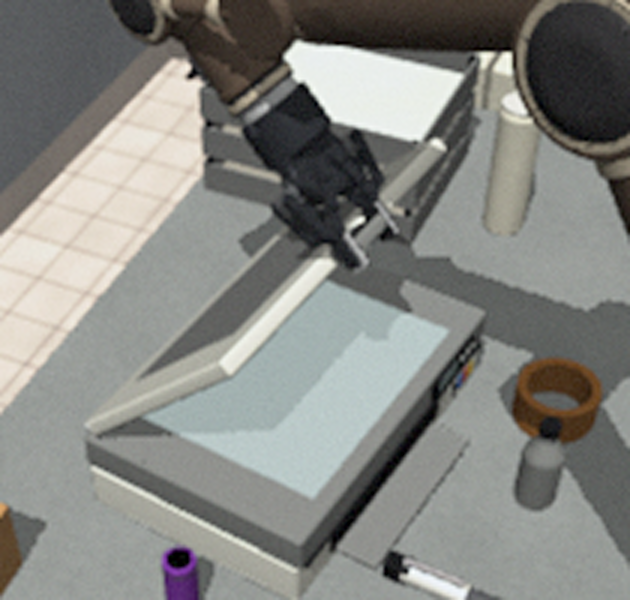

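View pics/t15.png

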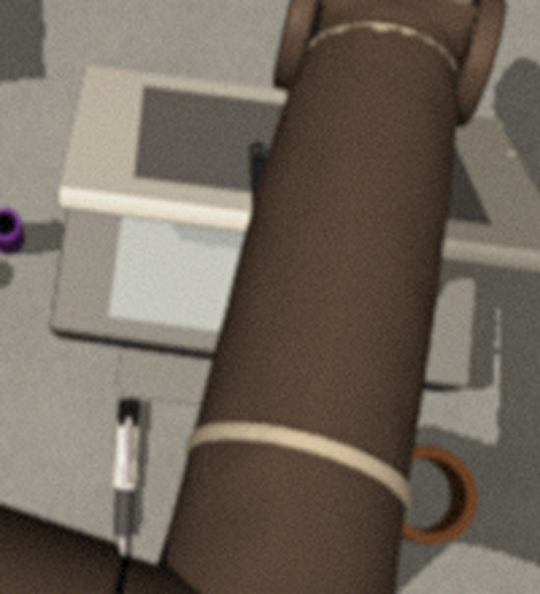

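Run:
```python
from h import *; from plant import vision
i=vision.camera_info("side"); K,T=i["intrinsics"],i["pose"]
e=np.array([np.cos(PSI),np.sin(PSI),0]); f=np.array([-np.sin(PSI),np.cos(PSI),0]);u=np.array([0,0,1.])
H=np.array([PX,PY,.112])+.125*e
im=cv2.imread("pics/s15f.png"); big=cv2.resize(im[60:190,250:390],None,fx=5,fy=5,interpolation=cv2.INTER_CUBIC)
for th,col in((42,(0,255,0)),(45,(255,0,0)),(48,(0,0,255))):
    t=np.radians(th)
    for zz in (0,.02):
        pts=[]
        for x,y in((-.265,.21),(-.265,-.21)):
            P=H+(x*np.cos(t)+zz*np.sin(t))*e+(-x*np.sin(t)+zz*np.cos(t))*u+y*f
            pts.append(tuple(int(round(v)) for v in (proj(K,T,P)-[250,60]+.5)*5-.5))
        cv2.line(big,*pts,col,1); print(th,zz,pts)
cv2.imwrite("pics/s15c.png",big)
```

```text
42 0 [(303, 501), (659, 117)]
42 0.02 [(281, 472), (643, 91)]
45 0 [(287, 481), (647, 99)]
45 0.02 [(265, 452), (630, 73)]
48 0 [(271, 461), (635, 81)]
48 0.02 [(247, 433), (616, 56)]
```

View pics/s15c.png

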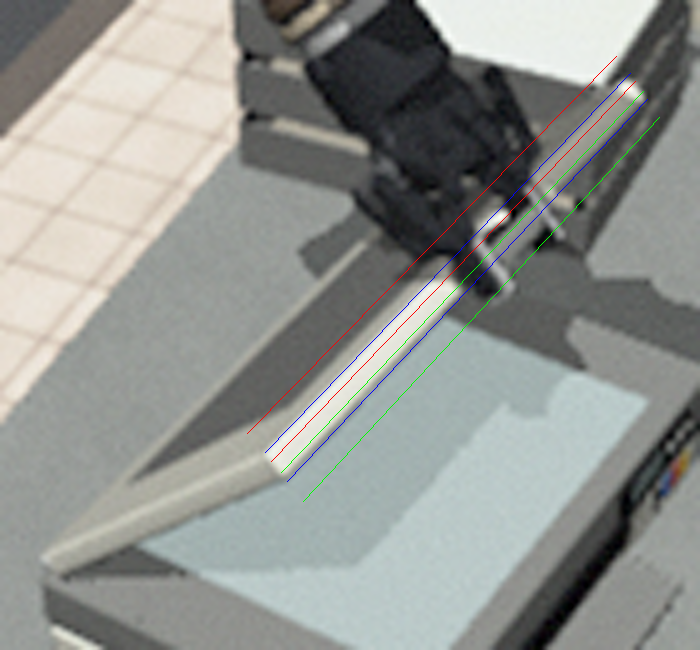

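The 45° overlay (blue) matches the lid's front face edges. I'll hold for a second to check stability, and check the rest of the scene.

>>> play_rows(increments=[0, 0, 0, 0, 0, 0, 0, 0, 0, 0, 0, 0, 0, 0, 0, 0, 0, 0, 0, 0, 0, 0, 0, 0, 0, 0, 0, 0, 0, 0, 0, 0, 0, 0, 0, 0, 0, 0, 0, 0, 0, 0, 0, 0, 0, 0, 0, 0])

```text
t: 22.72
eef_pos: [0.5457, -0.1706, 0.3089]
ee_rot: [-2.351, 0.001, 1.434]
contact_force: [-4.3, -2.3, 2.3]
opening: 0.049
```

Run:
```python
from h import *; from plant import telemetry,vision
im=vision.read_camera("side"); cv2.imwrite("pics/s16.png",im); a=cv2.imread("pics/s15f.png")
print(np.abs(im.astype(int)-a)[60:190,250:390].mean(), telemetry.get_obs()["eef_pos"],telemetry.get_obs()["opening"])
```

```text
2.2066300366300364 [ 0.5458 -0.1705  0.3089] 0.049252784368762854
```

View pics/s16.png

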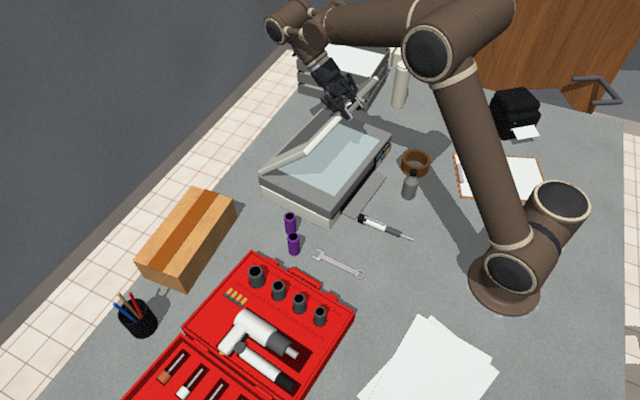

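The view is stable. The socket stands in the row at (278,289), and the bystanders are where they started. The lid is held at about 45°, so I'm handing in.

```bash
python3 -c "
from plant import ctrl; print(ctrl.sign_off())"
```

```text
the job is handed in; nothing more can be done
None
```

The job is handed in. The impact socket is standing fully down in the empty well, same way up and released. The arm is still gripping the scanner lid's tab and holding it at about 45°.

- **Socket:** in the last pictures it stands level with its neighbours. Its lower end came to rest at the height of the well floor.
- **Lid angle:** the arm's position works out to 44.9°, the tool tilt reads 45.3°, and a 45° overlay on the side picture matches the lid's edges. The lid held steady for one second before hand-in.
- **Other things:** the other sockets, the purple look-alikes and the loose things on the desk look unmoved in the side camera picture.
- **Forces and time:** the forces I read stayed under about 10 N, and hand-in came at about 23 s of the 58 s allowed. No check failed or disagreed.

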